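# Clip the glass sugar jar shut on the bedsit dresser

## Robot

A 6-joint arm with a two-finger parallel gripper is mounted at the origin on the work surface. World frame = base frame: x ahead of the robot, y to its left, z up, the work surface at z = 0. Lengths are in m, angles in rad, forces in N, time in s.
With the tool pointing down it reaches from about 0.375 to 0.75 m from the base axis. Payload 9 kg.
Tool frame: the origin (TCP) lies at the very end of the fingers, on their centre line; the grasp point (between the pads) lies 19 mm behind it (ctrl.tcp_to_grasp is the distance from the TCP to the grasp point, in m); z points along the fingers, y is the line along which they close (so a half turn about z gives the same grasp; the last joint's range is limited). The gripper opens to 85 mm and grips with 20 to 120 N. Pads are 22 mm wide; open, the fingers measure 114 mm over their backs; the gripper's body (76 mm by 85 mm) begins 54 mm behind the grasp point. The pads swing forward as they close: fully open they stand 13 mm farther back than shut.
Start: joints at [1.112, 0.104, 0.097, 1.564, 0, 1.353], TCP at [0.143, 0.583, 0.231] pointing down, gripper open.
Joint ranges: [-2.99, 2.99], [-0.84, 1.86], [-1.1, 1.16], [-1.84, 2.11], [-1.51, 1.56], [-3.14, 3.14]. Speed limits (rad/s): [2.22, 2.22, 2.57, 3.14, 3.14, 3.14].

## Interface

Orientations are given as [roll, pitch, yaw] about the fixed x, y, z axes, in that order (R = Rz(yaw) Ry(pitch) Rx(roll)).
In Python, from workcell import ctrl, capture, close_job, outline_of, spot_point gives the robot as it stands. The module is installed in compiled form; this text tells all that it offers.
- The arm moves only by the tool send_rows, never from a script. Its argument "commands" is a list of rows, each a list of 7 numbers: the shift along the tool's x, y, z in m, then the turn, a rotation vector about the tool's x, y, z in degrees, then the opening, from 0 (shut) to 1 (fully open). A call has 1 to 20 rows; each row shifts and turns the commanded pose from where the row before left it, along the tool's axes as they then stand; what a row does not reach is not made up. A row lasts 1/8 s, in which the tool goes at most 62.5 mm and 10.7 degrees, less where a joint would pass 70% of its speed; a pose out of reach is approached as far as the arm can. A call is refused whole if a number of a shift passes 0.0625 or a number of a turn 10.7, either way. A call with a gripper value outside its range is refused whole. The fingers move at their own pace and stop on an object; "grip_force" is the grip in N (left out, the last holds). Time passes only in rows, so rows that do not move let the fingers close. It gives the time, the measured TCP pose, the force, the opening and the grip force at its end, in the units of the state.
- ctrl.read_state(): the state, without advancing time (a new reading comes with each control period).
- capture(name): name is "side" or "top"; returns a dict with "frame" (384x512x3 uint8, red, green, blue), "fov_y" (degrees; the focal length in pixels is half the picture's height over the tangent of half this angle, whatever the lens; pixels are square), "cx", "cy" (the principal point, pixels), "D" ([k1, k2, p1, p2, k3] as OpenCV has them; the pictures are not rectified), "eye" and "attitude" of the camera in the world. Camera axes: x right, y down, z forward; pixel columns grow to the right and rows downward; lengths in m; the calibration is good to about 2 mm. A picture is of the moment at which its call begins. There is no depth.
- close_job(): hands the job in; it is judged then, once.
Trained networks look in a picture, given as the dict that the camera call returned (one of the last four; its "shot" number tells which), for a name from the list of things; names that differ only in an ending like _2 or _b are one class to them, and where a whole thing is asked for, a point or a joint stands for the part that bears it (a point fixed in the world has none). Each returns a list of dicts, best first, with "score" (0 to 1); they miss things now and then, are a little off and sometimes report something else, mostly with a low value. They report only what shows in the picture. A call takes as long as a camera call.
- outline_of(picture, thing): "mask" (384x512 bool, what is visible of it) and "bbox" ([left, top, width, height] in pixels, round what is visible of it).
- spot_point(picture, thing): "position" ([column, row] in pixels: a listed point, or the origin of a listed thing).
The state is a dict: "t": time; "q": joint angles; "qvel": joint speeds; "effort": joint torques, N m; "tcp_pos": TCP position; "tcp_rot": TCP orientation; "ft_force": force on the tool from outside, world axes, zero at the start; "moment": the same for the moment, N m; "grip_width": finger opening in m; "grasp_force": force on a finger pad.
Only numpy, scipy, OpenCV 4.12 (cv2) and the standard library are available. Lean on these libraries where they do the work, as an engineer would, in place of code of your own. Each camera call takes 0.05 s, during which the arm holds its last target. There are 200 camera calls.

## Task

Close the big clip-top sugar jar airtight: swing its glass lid down onto the rubber seal without letting it slam, tip the wire loop inwards so that its cross bar drops behind the lip at the front of the lid, then press the wire lever out and down until it snaps over centre and lies home against the jar, holding the lid clamped. Keep the jar standing where it is and leave the other things on the dresser alone.

Things in the scene. Friction and masses are not known exactly. Their poses are not given: they have to be found in the camera images.
- jar: Clip-top glass jar of sugar lumps, loose, 2.2 to 2.7 kg (slides or tips if shoved over about 10 N). 124 mm across up to 106 mm height, neck 98 mm (z 128 to 152), rim at z 160, 180 mm high shut. Origin: centre of its underside; x axis points to the side with the wire clasp (away from the lid hinge), z up. All mm marked x, y, z below are in this jar frame.
- lid (a joint): Glass lid's hinge, rad: 0 = shut and clamped, grows as it opens, 1.57 = upright at the back, stop 1.75. Stiff: it stays at any angle where it is left; 1 to 4 N at its outer part moves it. Laid down unclamped it rests on the soft rubber ring at about 0.024; only the clasp pulls it on to 0. Over 4 rad/s is a slam. Starts 1.25 to 1.65.
- lid_hinge (a point): The lid's hinge axis, along the jar's y, at x -64, y 0, z 166 mm. Fixed on the jar, same axes as the jar. The lid is a 110 mm disc, 13.5 mm thick, its flat outer face 92 mm across inside a bevelled edge; the lip at its front reaches 122 mm from this axis.
- lid_face (a point): Point on the outer (top) face of the lid, 84 mm from the hinge axis along the lid and 9.5 mm proud of the plane through the hinge axis. Moves with the lid; its x axis runs along the lid away from the hinge, its z axis out of the outer face.
- lid_seat (a point): Where the axis of the loop's cross bar must end: in the corner behind the lip at the front edge of the lid; lid shut: x 51, y 0, z 178 mm. Moves with the lid, x along the lid away from the hinge, z out of its face. Lip 24 mm wide along y, 4.5 mm thick, inner face 3 mm in front of this point, top 2 mm above it; the flat lid behind it is 2.5 mm below it.
- lever (a joint): Wire lever of the clasp, rad: 0 = home, hanging down against its stop at the jar's front; grows as it swings out and up; stop 2.05. Light friction: it stays where it is left. Starts 1.7 to 1.95. With the loop behind the lip it comes taut near 1.25, then takes up to about 5 N at its bar; past about 0.45 (over centre) it snaps home by itself.
- lever_pivot (a point): Axis of the lever on the jar's neck wire, along the jar's y, at x 60, y 0, z 148 mm. Fixed on the jar, same axes as the jar. The lever's bar lies 62 mm from it in the direction (0.227 + lever value) rad from straight down, turning outwards (+x) and up; the loop's own pivot lies 20 mm from it in the direction (lever value - 0.197) rad.
- lever_bar (a point): Middle of the lever's cross bar, the part to press: 5 mm round wire, 48 mm long along the jar's y, between two legs 54 mm apart that reach back to the pivot. At the start 110 to 118 mm in front of the jar's axis, 168 to 185 mm high.
- loop (a joint): Wire loop (bail) hinged in the lever, rad, relative to the lever: 0 when clamped home, grows as it tips outwards; stop 2.15, against which it leans at the start, standing up and a little outwards. It swings freely and falls to the side it leans to. To reach over the lip onto the shut lid it needs the lever still above about 1.6.
- loop_bar (a point): Middle of the loop's cross bar: 5 mm round wire, 35 mm long along the jar's y, on two legs 40 mm apart that arch outwards round the lid's edge; 50 mm from the loop's own pivot. At the start 80 to 100 mm in front of the jar's axis and 190 to 202 mm high: nearer the jar than the lever's bar and at least 15 mm higher.
- kettle: Chrome kettle, bystander, 156 mm across, 210 mm high, with a black handle on one side. Origin: centre of its underside.
- saucer: Stoneware saucer, bystander, 156 mm across, 20 mm high. Origin: centre of its underside.
- mug: Cream enamel mug with blue rim, bystander, 84 mm across, 82 mm high. Origin: centre of its underside.
- caddy: Round green tea caddy, bystander, 91 mm across, 139 mm high. Origin: centre of its underside.
- timer: Red dial kitchen timer, bystander, 72 mm across, 58 mm high. Origin: centre of its underside.
- bowl: Blue breakfast bowl, bystander, 120 mm across, 52 mm high. Origin: centre of its underside.
- radio: Small green radio, bystander, 50 x 140 mm, 107 mm high. Origin: centre of its underside.

How it is judged:
On the way, in this order (a step that is already met when the one before it is completed fails the run):
1. the glass lid is swung down onto its rubber seal (value of joint lid below 0.06 rad), for 0.2 s.
2. with the lid down, the loop's cross bar lies on the lid behind the lip (value of joint lid below 0.06 rad and x of loop_bar in the frame of lid_seat between -0.03 and 0.003 m and z of loop_bar in the frame of lid_seat below 0.006 m), for 0.2 s.
At the end, for the whole second after the job is handed in: The lever is home (within 0.08 rad of its stop), the lid is clamped down (within 0.012 rad of shut) and the loop's bar sits behind the lip (within 6 mm of its seat); the jar stands upright and still, within 50 mm of its start, and every other thing is within 30 mm of its start (value of joint lever below 0.08 rad and value of joint lid between -0.02 and 0.012 rad and distance between loop_bar and lid_seat below 0.006 m and angle between jar's own z axis and vertical below 0.05 rad and distance of jar from where it was at the start of the episode below 0.05 m and linear speed of jar below 0.02 m/s and distance of each of kettle, saucer, mug, caddy, timer, bowl, radio from where it was at the start of the episode below 0.03 m); the robot touches nothing.
It fails at once if the glass lid is slammed (swung faster than 4 rad/s) (velocity of joint lid below -4 rad/s or velocity of joint lid above 4 rad/s).
It fails at once if the jar is tipped (over 0.2 rad) or shoved more than 60 mm (angle between jar's own z axis and vertical above 0.2 rad or distance of jar from where it was at the start of the episode above 0.06 m).
It fails at once if another thing on the dresser is pushed more than 30 mm (distance of any of kettle, saucer, mug, caddy, timer, bowl, radio from where it was at the start of the episode above 0.03 m).
It also fails if it takes over 53 s, if anything falls off the work surface, if the arm or the gripper's body presses on something with over 40 N, if the wrist force passes 120 N, or if a joint passes its speed limit or range.

## Working session

There is one attempt and no reset: what is moved stays moved. The work goes in short steps, Python scripts to look and compute and a tool call to move; the robot and the scene stay as the last step left them, time stands still between calls to the robot, and variables do not carry over. Pictures are saved under pics/ and viewed, at most 10 in all, crops included, and the job is handed in when it is done.

Besides the shell and the picture viewer there is one more tool, called in YAML: its name, and indented under it one key for each argument. send_rows: Moves the arm, as the interface text tells. Its arguments: {"type":"object","properties":{"commands":{"type":"array"},"grip_force":{"type":"number"}},"required":["commands"]}

```bash
mkdir -p pics; cat > h.py <<'E'
import numpy as np, cv2
from scipy.spatial.transform import Rotation as R
from workcell import ctrl, capture, close_job, outline_of, spot_point
def K(p):
    f=p["frame"].shape[0]/2/np.tan(np.radians(p["fov_y"])/2)
    return np.array([[f,0,p["cx"]],[0,f,p["cy"]],[0,0,1.]])
def att(p):
    a=np.array(p["attitude"],float)
    return a if a.shape==(3,3) else R.from_euler('xyz',a).as_matrix()
def ray(p,uv):
    n=cv2.undistortPoints(np.array([[uv]],float),K(p),np.array(p["D"],float))[0,0]
    d=att(p)@np.array([n[0],n[1],1]); return np.array(p["eye"],float),d/np.linalg.norm(d)
def proj(p,X):
    A=att(p); X=np.atleast_2d(X).astype(float)
    rv=cv2.Rodrigues(A.T)[0]; t=-A.T@np.array(p["eye"],float)
    return cv2.projectPoints(X,rv,t,K(p),np.array(p["D"],float))[0][:,0]
def tri(rs):
    M=sum(np.eye(3)-np.outer(d,d) for o,d in rs); b=sum((np.eye(3)-np.outer(d,d))@o for o,d in rs)
    X=np.linalg.solve(M,b); return X,[round(1000*float(np.linalg.norm(np.cross(X-o,d))),1) for o,d in rs]
def save(p,n): cv2.imwrite(f"pics/{n}.png",p["frame"][:,:,::-1])
E
python3 - <<'E'
from h import *
P={n:capture(n) for n in("side","top")}
for n,p in P.items():
    save(p,n+"0"); print(n,p["eye"],p["attitude"],p["fov_y"])
for t in ["jar","lid_hinge","lid_face","lid_seat","lever_pivot","lever_bar","loop_bar","kettle","saucer","mug","caddy","timer","bowl","radio"]:
    rs=[];o=[]
    for n,p in P.items():
        s=spot_point(p,t)
        if s: rs.append(ray(p,s[0]["position"])); o.append((n,np.round(s[0]["position"],1).tolist(),round(s[0]["score"],2)))
    print(t,o,[(x if isinstance(x,list) else x.round(3).tolist()) for x in tri(rs)] if len(rs)>1 else '')
print(ctrl.read_state())
a=np.vstack([P["side"]["frame"],P["top"]["frame"]]) 
E
```

```text
side [-0.18731867 -0.91814323  1.17577642] [-2.2894716  -0.00744315 -0.65989934] 49.002911729173015
top [0.42673705 0.02994066 1.5138637 ] [-3.07923836 -0.01639695 -1.58877925] 51.38465392374544
jar [('side', [260.8, 231.1], 0.93), ('top', [277.7, 193.2], 0.66)] [[0.517, -0.061, -0.004], [2.2, 2.2]]
lid_hinge [('side', [252.8, 210.7], 0.96), ('top', [288.5, 200.7], 0.79)] [[0.473, -0.083, 0.148], [11.9, 11.9]]
lid_face [('side', [185.1, 163.2], 0.64), ('top', [292.7, 195.9], 0.65)] [[0.378, -0.033, 0.404], [117.0, 117.0]]
lid_seat [('side', [260.6, 181.2], 0.64), ('top', [291.2, 198.0], 0.54)] [[0.487, -0.087, 0.278], [0.5, 0.5]]
lever_pivot [('side', [263.4, 191.3], 0.62), ('top', [268.7, 170.6], 0.65)] [[0.577, -0.016, 0.137], [14.3, 14.3]]
lever_bar [('side', [271.5, 173.4], 0.65), ('top', [263.3, 163.2], 0.64)] [[0.607, -0.004, 0.199], [0.6, 0.6]]
loop_bar [('side', [272.2, 171.6], 0.41), ('top', [267.0, 168.2], 0.39)] [[0.591, -0.018, 0.223], [4.4, 4.4]]
kettle [('side', [185.1, 164.3], 0.55), ('top', [137.2, 198.7], 0.94)] [[0.504, 0.479, -0.008], [3.9, 3.9]]
saucer [('side', [
[... 569 characters left out ...]
.2], 0.97)] [[0.62, -0.484, -0.006], [1.8, 1.8]]
{'t': 1.5, 'q': array([1.11228278e+00, 1.04127394e-01, 9.72875286e-02, 1.56389023e+00,
       1.24411868e-06, 1.35309498e+00]), 'qvel': array([-0.00087495,  0.00206746, -0.00110602,  0.00126187,  0.0011251 ,
       -0.00111583]), 'effort': array([ 3.67344328e-03, -5.56745875e+01,  5.03765309e+01,  5.93327204e-04,
        5.64705897e-05, -1.15653057e-05]), 'tcp_pos': array([0.14309883, 0.58271487, 0.23130777]), 'tcp_rot': array([3.14152772e+00, 1.30899697e-05, 2.90078045e+00]), 'ft_force': array([0.15819389, 0.37085627, 0.64427681]), 'moment': array([-0.04694009, -0.0241576 ,  0.02858985]), 'grasp_force': 0.0, 'grip_width': 0.08535226931372109}
```

```bash
cat >> h.py <<'E'
def model(v):
    x,y,yaw,lid,lev,loop=v
    H=np.array([-.064,0,.166]); c,s=np.cos(lid),np.sin(lid)
    L=lambda u,w: H+np.array([u*c-w*s,0,u*s+w*c])
    Pv=np.array([.060,0,.148]); dr=lambda a: np.array([np.sin(a),0,-np.cos(a)])
    lb=Pv+.062*dr(.227+lev); lp=Pv+.020*dr(lev-.197)
    # clamped: loop bar at seat (51,178) with lever 0
    lp0=Pv+.020*dr(-.197); d0=np.array([.051,0,.178])-lp0; a0=np.arctan2(d0[0],-d0[2])
    a=a0+lev-loop   # sign checked in images
    q=lp+np.linalg.norm(d0)*dr(a)
    J={"jar":np.zeros(3),"lid_hinge":H,"lid_face":L(.084,.0095),"lid_seat":L(.115,.012),"lever_pivot":Pv,"lever_bar":lb,"loop_bar":q}
    Rz=R.from_euler('z',yaw).as_matrix()
    return {k:Rz@p+[x,y,0] for k,p in J.items()}
def toW(v,p): return R.from_euler('z',v[2]).as_matrix()@np.array(p,float)+[v[0],v[1],0]
def zoom(p,u,v,w,h,n):
    f=p["frame"][v:v+h,u:u+w,::-1]; k=min(800/w,600/h)
    cv2.imwrite(f"pics/{n}.png",cv2.resize(f,None,fx=k,fy=k,interpolation=cv2.INTER_CUBIC)[:600,:800])
E
python3 - <<'E'
from h import *
for s in(2.15,-2.15):
  m=model([0,0,0,1.4,1.85,s]);print(s,m["loop_bar"],m["lever_bar"])
s=cv2.imread("pics/side0.png")[140:260,190:310]; t=cv2.imread("pics/top0.png")[130:250,220:340]
cv2.imwrite("pics/z0.png",cv2.resize(np.hstack([s,t]),(800,400),interpolation=cv2.INTER_CUBIC))
E
```

```text
2.15 [0.08973585 0.         0.19854234] [0.11422467 0.         0.17806135]
-2.15 [0.12080389 0.         0.12106156] [0.11422467 0.         0.17806135]
```

View pics/z0.png

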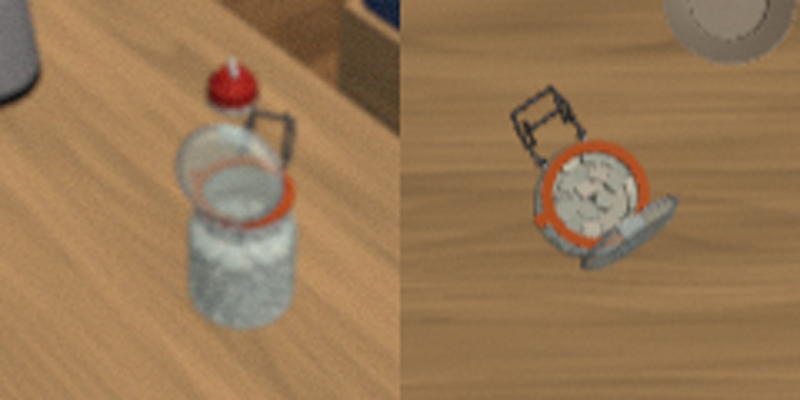

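View pics/top0.png

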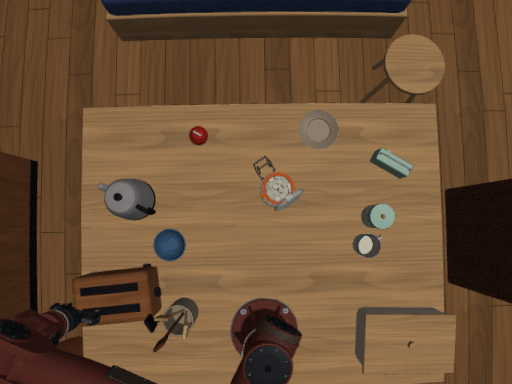

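```bash
cat >> h.py <<'E'
from scipy.optimize import least_squares
def fit(P,extra=[],v0=(.517,-.061,.55,1.4,1.85,2.1),fixed={},names=("jar","lid_hinge","lid_face","lid_seat","lever_pivot","lever_bar","loop_bar"),prior=[]):
    obs=list(extra)
    for p in P:
        for t in names:
            s=spot_point(p,t)
            if s and s[0]["score"]>.3: obs.append((p,t,np.array(s[0]["position"]),s[0]["score"]))
    fr=[i for i in range(6) if i not in fixed]
    def full(w):
        v=np.array(v0,float)
        for i,x in fixed.items(): v[i]=x
        v[fr]=w; return v
    def res(w):
        v=full(w); m=model(v)
        r=[(proj(p,m[t])[0]-uv)*sc for p,t,uv,sc in obs]
        return np.concatenate([np.concatenate(r),[(v[i]-a)/s for i,a,s in prior]])
    s=least_squares(res,np.array(v0,float)[fr] if not fixed else full(np.array(v0,float)[fr])[fr],loss="soft_l1",f_scale=1.0)
    v=full(s.x); m=model(v)
    for p,t,uv,sc in obs: print(p["shot"],t,np.round(uv,1),(proj(p,m[t])[0]-uv).round(1),round(sc,2))
    return v
E
python3 - <<'E'
from h import *
P=[capture("side"),capture("top")]
pr=[(3,1.45,.1),(4,1.825,.08),(5,2.15,.02)]
v=fit(P,prior=pr); print(v)
np.save("v.npy",v)
for k,x in model(v).items(): print(k,x.round(4))
E
```

```text
3 jar [259.9 231.4] [ 1.4 -1.8] 0.88
3 lid_hinge [252.8 207.9] [3.  1.2] 0.71
3 lid_face [258.3 188.4] [ 0.  -1.1] 0.79
3 lid_seat [257.6 180. ] [ 1.8 -1.2] 0.69
3 lever_pivot [266.  191.3] [ 1.6 -0.4] 0.76
3 lever_bar [269.2 173. ] [3.4 2.9] 0.38
3 loop_bar [271.2 173.3] [-0.6  2.3] 0.56
4 jar [276.3 191.7] [0.4 1.4] 0.8
4 lid_hinge [291.  202.3] [-1.4  3.7] 0.65
4 lid_face [292.4 198.3] [-4.3  0.9] 0.52
4 lid_seat [262.7 163.3] [24.6 32.9] 0.57
4 lever_pivot [270.9 174.2] [-1.2  1.5] 0.79
4 lever_bar [262.3 162.1] [-0.8 -0.7] 0.65
4 loop_bar [266.2 167. ] [-0.6 -0.2] 0.46
[ 0.51910661 -0.05778775  0.54912     1.18590534  1.86389739  2.1507258 ]
jar [ 0.5191 -0.0578  0.    ]
lid_hinge [ 0.4645 -0.0912  0.166 ]
lid_face [ 0.4839 -0.0793  0.2474]
lid_seat [ 0.4919 -0.0745  0.2771]
lever_pivot [ 0.5703 -0.0265  0.148 ]
lever_bar [0.6162 0.0016 0.1788]
loop_bar [ 0.5951 -0.0113  0.1989]
```

```bash
python3 - <<'E'
from h import *
p=capture("top"); s=capture("side"); v=np.load("v.npy")
def ring(p):
    h=cv2.cvtColor(p["frame"],cv2.COLOR_RGB2HSV); m=cv2.inRange(h,(3,170,120),(12,255,255))
    m[:120]=0;m[250:]=0;m[:,:220]=0;m[:,330:]=0
    return m
m=ring(p); ys,xs=np.nonzero(m); print(len(xs),xs.min(),xs.max(),ys.min(),ys.max())
# points on plane z=.160 ; fit circle
X=[]
for u,w in zip(xs,ys):
    o,d=ray(p,(u,w)); X.append((o+d*(.161-o[2])/d[2])[:2])
X=np.array(X)
r=least_squares(lambda c:np.hypot(*(X-c[:2]).T)-c[2],[v[0],v[1],.05],loss="soft_l1",f_scale=.003); print(r.x)
v[:2]=r.x[:2]
P=[p,s]
pr=[(0,v[0],.001),(1,v[1],.001),(3,1.45,.1),(4,1.825,.08),(5,2.15,.02)]
v=fit(P,v0=v,prior=pr,names=("lever_pivot","lever_bar","loop_bar","lid_face","lid_hinge","lid_seat")); print(v); np.save("v.npy",v)
def bars(v):
    m=model(v); y=toW([0,0,v[2]],[0,1,0]); return m,[(m["lever_bar"],.024),(m["loop_bar"],.0175)],y
out=[]
for q,(a,b) in ((s,(190,140)),(p,(220,130))):
    f=cv2.resize(q["frame"][b:b+120,a:a+120,::-1],(600,600),interpolation=cv2.INTER_CUBIC)[:, :]
    mm,bb,y=bars(v)
    L=[[c-h*y,c+h*y] for c,h in bb]+[[toW(v,[.05*np.cos(t),.05*np.sin(t),.16]) for t in np.linspace(0,6.3,40)]]
    c,sn=np.cos(v[3]),np.sin(v[3])
    L.append([toW(v,[-.064+u*c-.013*sn,.055*np.sin(t),.166+u*sn+.013*c]) for t in np.linspace(0,6.3,40) for u in [.06+.055*np.cos(t)]])
    for l in L: cv2.polylines(f,[np.round((proj(q,np.array(l))-[a-.5,b-.5])*5).astype(int)],False,(255,255,0),1)
    out.append(cv2.resize(f,(400,400)))
cv2.imwrite("pics/ov.png",np.hstack(out))
E
```

```text
215 260 294 172 203
[ 0.5265079  -0.05359705  0.05048493]
5 lever_pivot [269.8 173.5] [-1.5  0.3] 0.72
5 lever_bar [264.1 161.2] [-4.4 -1.7] 0.45
5 loop_bar [320.2 130.9] [-56.4  33.7] 0.61
5 lid_face [289.5 199. ] [0.3 1.6] 0.81
5 lid_hinge [290.  200.9] [-1.1  2.6] 0.73
5 lid_seat [291.3 199.9] [-1.3 -0.8] 0.78
6 lever_pivot [261.2 191.3] [ 7.  -1.8] 0.74
6 lever_bar [269.5 172.7] [3.5 1.9] 0.64
6 loop_bar [273.3 170.6] [-2.2  3.5] 0.62
6 lid_face [258.  188.4] [ 0.2 -0.4] 0.75
6 lid_hinge [255.4 209.8] [ 1.8 -2.1] 0.82
6 lid_seat [260.1 178.6] [-1.4  1.6] 0.77
[ 0.52668012 -0.05421246  0.57079266  1.3666619   1.84604858  2.1529654 ]
```

View pics/ov.png

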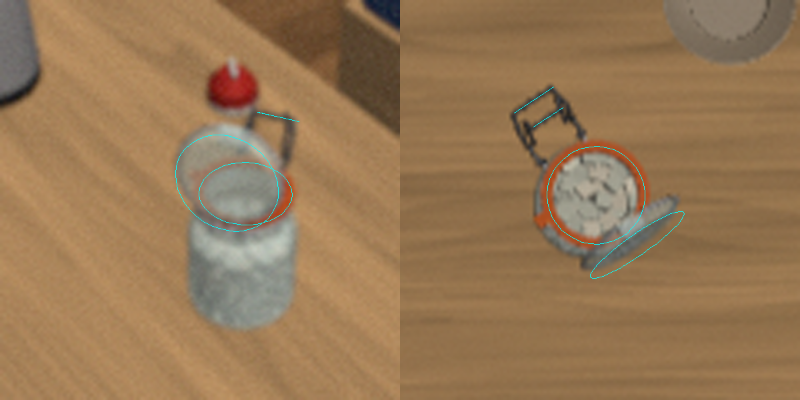

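```bash
cat >> h.py <<'E'
V=np.array([.525,-.055,.565])
def rot(th,yaw=None): # tool down, tool x = -jar x, tilt th: tool z -> -jar x
    y=V[2] if yaw is None else yaw
    return R.from_euler('xyz',[np.pi,0,y+np.pi])*R.from_euler('y',th)
def rows(wps,start=None,op=0):
    """wps: list of (world pos, Rotation, n)"""
    if start is None:
        s=ctrl.read_state(); start=(np.array(s["tcp_pos"]),R.from_euler('xyz',s["tcp_rot"]))
    p,r=start; out=[]
    for P,Q,n in wps:
        d=(r.inv()*Q).as_rotvec(degrees=True)/n; st=(P-p)/n
        for i in range(n):
            w=list(np.round(r.inv().apply(st),4))+list(np.round(d,2))+[op]
            out.append(w); 
            p=p+r.apply(w[:3]); r=r*R.from_rotvec(w[3:6],degrees=True)
    print("["+",".join("["+",".join(f"{x:g}" for x in w)+"]" for w in out)+"]",len(out)); return p,r
def J(x,z,y=0): return toW(V,[x,y,z])
E
python3 - <<'E'
from h import *
D=rot(0)
e=rows([(np.array([.143,.583,.36]),D,4),(np.array([.36,.28,.36]),D,7),(J(-.115,.33),D,8)])
e=rows([(J(-.115,.245),D,3)],e)
E
```

```text
[[0,0.0001,-0.0322,0,0,-11.54,0],[0,0.0001,-0.0322,0,0,-11.54,0],[0,0.0001,-0.0322,0,0,-11.54,0],[-0,0.0001,-0.0322,0,0,-11.54,0],[-0.003,-0.0532,0,0,0,-0,0],[-0.003,-0.0532,0,0,0,-0,0],[-0.003,-0.0532,0,0,0,-0,0],[-0.003,-0.0532,0,0,0,-0,0],[-0.003,-0.0532,0,0,0,-0,0],[-0.003,-0.0532,0,0,0,-0,0],[-0.003,-0.0532,0,0,0,-0,0],[0.0194,-0.0464,0.0038,0,0,-0,0],[0.0194,-0.0464,0.0038,0,0,-0,0],[0.0194,-0.0464,0.0038,0,0,-0,0],[0.0194,-0.0464,0.0038,0,0,-0,0],[0.0194,-0.0464,0.0038,0,0,-0,0],[0.0194,-0.0464,0.0038,0,0,-0,0],[0.0194,-0.0464,0.0038,0,0,-0,0],[0.0194,-0.0464,0.0038,0,0,-0,0]] 19
[[-0.0001,0,0.0282,0,0,-0,0],[-0.0001,0,0.0282,0,0,-0,0],[-0.0001,0,0.0282,0,0,-0,0]] 3
```

send_rows:
  commands:
    - [0,0,-0.0258,0,0,-9.23,0]
    - [0,0,-0.0258,0,0,-9.23,0]
    - [0,0,-0.0258,0,0,-9.23,0]
    - [0,0,-0.0258,0,0,-9.23,0]
    - [0,0,-0.0258,0,0,-9.24,0]
    - [-0.003,-0.0532,0,0,0,0,0]
    - [-0.003,-0.0532,0,0,0,0,0]
    - [-0.003,-0.0532,0,0,0,0,0]
    - [-0.003,-0.0532,0,0,0,0,0]
    - [-0.003,-0.0532,0,0,0,0,0]
    - [-0.003,-0.0532,0,0,0,0,0]
    - [-0.003,-0.0532,0,0,0,0,0]
    - [0.0194,-0.0464,0.0038,0,0,0,0]
    - [0.0194,-0.0464,0.0038,0,0,0,0]
    - [0.0194,-0.0464,0.0038,0,0,0,0]
    - [0.0194,-0.0464,0.0038,0,0,0,0]
    - [0.0194,-0.0464,0.0038,0,0,0,0]
    - [0.0194,-0.0464,0.0038,0,0,0,0]
    - [0.0194,-0.0464,0.0038,0,0,0,0]
    - [0.0194,-0.0464,0.0038,0,0,0,0]

```text
t: 5.5
tcp_pos: [0.4278, -0.119, 0.33]
tcp_rot: [-3.141, 0.001, -2.577]
ft_force: [0.6, 0.6, 0.7]
grip_width: -0.0001
grasp_force: 0.0
```

```bash
python3 - <<'E'
from h import *
D=rot(0)
C=lambda t:J(-.064+.084*np.cos(t)-.0095*np.sin(t)-.011,.166+.084*np.sin(t)+.0095*np.cos(t))
e=rows([(J(-.115,.25),D,3)]+[(C(t),D,1) for t in np.linspace(1.6,.4,13)])
e=rows([(C(t),D,1) for t in np.linspace(.3,.02,5)],e)
E
```

```text
[[-0.0004,0.0007,0.0267,-0.01,0.01,-0.01,0],[-0.0004,0.0007,0.0267,-0.01,0.01,-0.01,0],[-0.0005,0.0007,0.0267,-0.01,0.01,-0.01,0],[-0.0281,-0.0001,0.0002,-0,-0,0,0],[-0.0084,0,-0.0008,-0,-0,0,0],[-0.0085,0,0.0001,-0,-0,0,0],[-0.0084,0,0.0009,-0,-0,0,0],[-0.0082,0,0.0018,-0,-0,0,0],[-0.0081,0,0.0025,-0,-0,0,0],[-0.0077,0,0.0034,-0,-0,0,0],[-0.0074,0,0.0041,-0,-0,0,0],[-0.0069,0,0.0048,-0,-0,0,0],[-0.0065,0,0.0055,-0,-0,0,0],[-0.0058,0,0.0061,-0,-0,0,0],[-0.0052,0,0.0067,-0,-0,0,0],[-0.0045,0,0.0071,-0,-0,0,0]] 16
[[-0.0038,0,0.0076,-0,-0,0,0],[-0.0022,0,0.0055,-0,-0,0,0],[-0.0018,0,0.0056,-0,-0,0,0],[-0.0013,0,0.0058,-0,-0,0,0],[-0.001,0,0.0058,-0,-0,0,0]] 5
```

send_rows:
  commands:
    - [-0.0004,0.0007,0.0267,0,0,0,0]
    - [-0.0004,0.0007,0.0267,0,0,0,0]
    - [-0.0005,0.0007,0.0267,0,0,0,0]
    - [-0.0095,0,0,0,0,0,0]
    - [-0.0095,0,0,0,0,0,0]
    - [-0.0091,0,0,0,0,0,0]
    - [-0.0084,0,-0.0008,0,0,0,0]
    - [-0.0085,0,0.0001,0,0,0,0]
    - [-0.0084,0,0.0009,0,0,0,0]
    - [-0.0082,0,0.0018,0,0,0,0]
    - [-0.0081,0,0.0025,0,0,0,0]
    - [-0.0077,0,0.0034,0,0,0,0]
    - [-0.0074,0,0.0041,0,0,0,0]
    - [-0.0069,0,0.0048,0,0,0,0]

```text
t: 7.25
tcp_pos: [0.5056, -0.0654, 0.2326]
tcp_rot: [3.141, 0.0, -2.577]
ft_force: [-0.5, 0.8, 2.3]
grip_width: 0.0001
grasp_force: 0.8
```

```bash
python3 - <<'E'
from h import *
s=capture("side"); zoom(s,200,110,140,105,"a1")
E
```

```text
(no output)
```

View pics/a1.png

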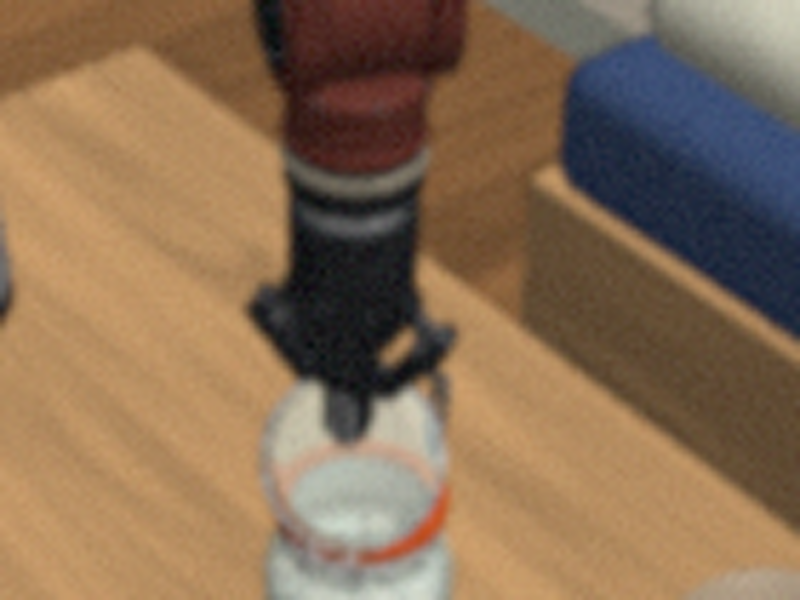

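The fingertip (crop 350,430) sits on the lid's outer face, lid being pushed down. Continue.

send_rows:
  commands:
    - [-0.0065,0,0.0055,0,0,0,0]
    - [-0.0058,0,0.0061,0,0,0,0]
    - [-0.0052,0,0.0067,0,0,0,0]
    - [-0.0045,0,0.0071,0,0,0,0]
    - [-0.0038,0,0.0076,0,0,0,0]
    - [-0.0022,0,0.0055,0,0,0,0]
    - [-0.0018,0,0.0056,0,0,0,0]
    - [-0.0013,0,0.0058,0,0,0,0]
    - [-0.001,0,0.0055,0,0,0,0]
    - [0,0,0,0,0,0,0]
    - [0,0,0,0,0,0,0]

```text
t: 8.68
tcp_pos: [0.5322, -0.0485, 0.1776]
tcp_rot: [3.142, -0.0, -2.577]
ft_force: [0.1, -1.6, 0.1]
grip_width: -0.0002
grasp_force: 0.0
```

send_rows:
  commands:
    - [0,0,0.001,0,0,0,0]
    - [0,0,0,0,0,0,0]

```text
t: 8.93
tcp_pos: [0.5324, -0.0486, 0.177]
tcp_rot: [-3.141, 0.0, -2.577]
ft_force: [-1.8, 0.2, 4.1]
grip_width: -0.0001
grasp_force: 2.0
```

```bash
python3 - <<'E'
from h import *
D=rot(0)
e=rows([(J(.009,.26),D,2),(J(.15,.26),D,4)])
E
```

```text
[[0.0003,-0.0008,-0.0415,-0.01,0.01,-0.01,0],[0.0003,-0.0008,-0.0415,-0.01,0.01,-0.01,0],[-0.0352,0,-0,0,-0,0,0],[-0.0352,0,-0,0,-0,0,0],[-0.0352,0,-0,0,-0,0,0],[-0.0352,0,-0,0,-0,0,0]] 6
```

send_rows:
  commands:
    - [0,-0.0008,-0.0415,0,0,0,0]
    - [0,-0.0008,-0.0415,0,0,0,0]
    - [-0.0352,0,0,0,0,0,0]
    - [-0.0352,0,0,0,0,0,0]
    - [-0.0352,0,0,0,0,0,0]
    - [-0.0352,0,0,0,0,0,0]

```text
t: 9.68
tcp_pos: [0.653, 0.0262, 0.2593]
tcp_rot: [3.142, 0.0, -2.577]
ft_force: [0.5, 1.0, 0.3]
grip_width: -0.0001
grasp_force: 0.0
```

```bash
python3 - <<'E'
from h import *
s=capture("side"); t=capture("top")
v=fit([s,t],v0=(.525,-.055,.565,.03,1.85,2.15),fixed={3:.024,5:2.15},prior=[(0,.525,.003),(1,-.055,.003),(4,1.84,.05)]); print(v); m=model(v); print(m["loop_bar"],m["lever_bar"])
out=[]
for q,(a,b) in ((s,(210,140)),(t,(225,130))):
    f=cv2.resize(q["frame"][b:b+100,a:a+100,::-1],(400,400),interpolation=cv2.INTER_CUBIC)
    y=toW([0,0,v[2]],[0,1,0])
    for k,h,z in(("lever_bar",.024,0),("loop_bar",.0175,0),("lid_seat",.012,0)):
        cv2.polylines(f,[np.round((proj(q,np.array([m[k]-h*y,m[k]+h*y]))-[a-.5,b-.5])*4).astype(int)],False,(255,255,0),1)
    out.append(f)
cv2.imwrite("pics/b.png",np.hstack(out))
E
```

```text
8 jar [261.4 233.6] [ 0.9 -4.9] 0.98
8 lid_hinge [265.6 192.6] [-7. 16.] 0.6
8 lid_face [262.7 187.7] [1.9 3. ] 0.85
8 lid_seat [267.4 183.7] [-0.7  0.9] 0.73
8 lever_pivot [266.2 189.1] [0.9 0.7] 0.86
8 lever_bar [267.2 172.7] [3.6 2. ] 0.38
8 loop_bar [270.2 170.2] [-0.7  4.1] 0.44
9 jar [277.9 195.1] [-1.6 -3.6] 0.77
9 lid_hinge [290.6 203.5] [ 0.1 -0.3] 0.98
9 lid_face [277.  182.2] [-1.3  1.3] 0.88
9 lid_seat [271.8 176.1] [-1.8  0. ] 0.64
9 lever_pivot [271.2 173.5] [-3.2  1.5] 0.61
[ 0.52498255 -0.0566028   0.64496282  0.024       1.84186095  2.15      ]
[ 0.59702039 -0.00240971  0.19829864] [0.61645609 0.01221151 0.17761902]
```

View pics/b.png

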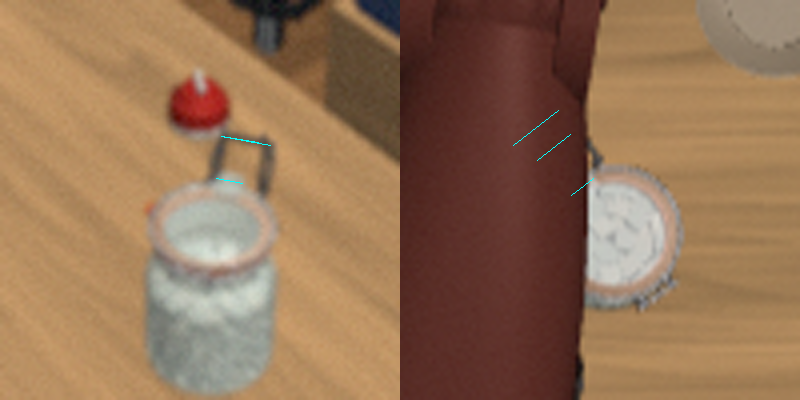

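```bash
python3 - <<'E'
from h import *
D=rot(0)
e=rows([(J(.145,.190),D,3),(J(.105,.190),D,5),(J(.078,.190),D,6)])
e=rows([(J(.110,.190),D,3),(J(.12,.26),D,2)],e)
E
```

```text
[[0.0018,0,0.0232,-0,0,-0,0],[0.0018,0,0.0232,-0,0,-0,0],[0.0018,0,0.0232,-0,0,-0,0],[0.008,0,0,-0,0,-0,0],[0.008,0,0,-0,0,-0,0],[0.008,0,0,-0,0,-0,0],[0.008,0,0,-0,0,-0,0],[0.008,0,0,-0,0,-0,0],[0.0045,0,0,-0,0,-0,0],[0.0045,0,0,-0,0,-0,0],[0.0045,0,0,-0,0,-0,0],[0.0045,0,0,-0,0,-0,0],[0.0045,0,0,-0,0,-0,0],[0.0045,0,0,-0,0,-0,0]] 14
[[-0.0107,0,0,-0,0,-0,0],[-0.0107,0,0,-0,0,-0,0],[-0.0107,0,0,-0,0,-0,0],[-0.005,0,-0.0349,-0,0.01,-0.01,0],[-0.0049,0,-0.0349,-0,0.01,-0.01,0]] 5
```

send_rows:
  commands:
    - [0.0018,0,0.0232,0,0,0,0]
    - [0.0018,0,0.0232,0,0,0,0]
    - [0.0018,0,0.0232,0,0,0,0]
    - [0.008,0,0,0,0,0,0]
    - [0.008,0,0,0,0,0,0]
    - [0.008,0,0,0,0,0,0]
    - [0.008,0,0,0,0,0,0]
    - [0.008,0,0,0,0,0,0]
    - [0.0045,0,0,0,0,0,0]
    - [0.0045,0,0,0,0,0,0]
    - [0.0045,0,0,0,0,0,0]
    - [0.0045,0,0,0,0,0,0]
    - [0.0045,0,0,0,0,0,0]
    - [0.0045,0,0,0,0,0,0]
    - [0,0,0,0,0,0,0]
    - [0,0,0,0,0,0,0]

```text
t: 12.48
tcp_pos: [0.591, -0.0132, 0.19]
tcp_rot: [-3.142, 0.0, -2.577]
ft_force: [-0.7, 1.0, -0.5]
grip_width: 0.0002
grasp_force: 0.0
```

```bash
python3 - <<'E'
from h import *
s=capture("side"); zoom(s,215,110,120,90,"c1")
E
```

```text
(no output)
```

View pics/c1.png

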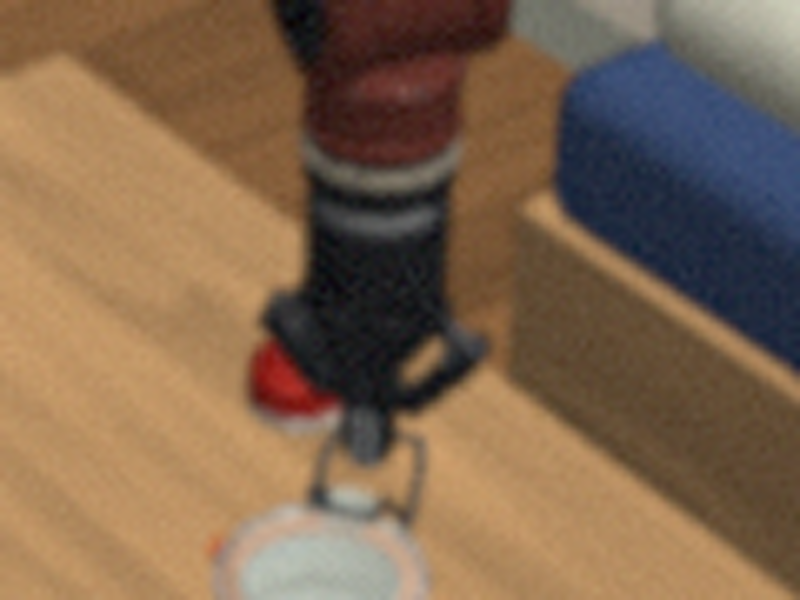

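The loop bar (crop ~350,510) lies behind the lip on the lid; lever still up. Now press the lever.

```bash
cat >> h.py <<'E'
def LP(l,cap=.78):
    a=.227+l; th=min(max(0,np.pi/2-a),cap)
    B=np.array([.060+.062*np.sin(a),.148-.062*np.cos(a)])
    return J(*(B-.0025*np.array([-np.sin(th),-np.cos(th)]))),rot(th)
E
python3 - <<'E'
from h import *
D=rot(0)
e=rows([(J(.08,.21),D,1),(J(.116,.21),D,2),(J(.116,.184),D,2)]+[(*LP(l),1) for l in np.arange(1.8,.95,-.1)])
e=rows([(*LP(l),1) for l in np.arange(.9,.25,-.1)],e)
E
```

```text
[[-0.0018,0,-0.02,0,0.01,-0.01,0],[-0.018,0,0,0,0,-0,0],[-0.018,0,0,0,0,-0,0],[-0,0,0.013,0,0,-0,0],[-0,0,0.013,0,0,-0,0],[0.0003,0,0.0062,0,0,-0,0],[-0.0025,0,0.0057,0,0,-0,0],[-0.0018,0,0.0059,0,0,-0,0],[-0.0013,0,0.0061,0,0,-0,0],[-0.0006,0,0.0061,0,0,-0,0],[-0.0002,0,0.0062,0,2.51,-0,0],[0.0001,0,0.0062,0,5.73,-0,0],[0,0,0.0062,0,5.73,-0,0],[0.0001,0,0.0062,0,5.73,-0,0]] 14
[[0,0,0.0062,0,5.73,-0,0],[0.0001,0,0.0062,0,5.73,-0,0],[0,0,0.0062,0,5.73,-0,0],[0.0001,0,0.0063,0,5.73,-0,0],[0.0002,0,0.0061,0,2.07,-0,0],[0.0007,0,0.0062,0,0,-0,0],[0.0013,0,0.0061,0,0,-0,0]] 7
```

send_rows:
  commands:
    - [-0.0018,0,-0.02,0,0,0,0]
    - [-0.018,0,0,0,0,0,0]
    - [-0.018,0,0,0,0,0,0]
    - [0,0,0.013,0,0,0,0]
    - [0,0,0.013,0,0,0,0]
    - [0.0003,0,0.0062,0,0,0,0]
    - [-0.0025,0,0.0057,0,0,0,0]
    - [-0.0018,0,0.0059,0,0,0,0]
    - [-0.0013,0,0.0061,0,0,0,0]
    - [-0.0006,0,0.0061,0,0,0,0]
    - [0,0,0.0062,0,2.5,0,0]
    - [0,0,0.0062,0,5.73,0,0]

```text
t: 14.02
tcp_pos: [0.6275, 0.0095, 0.1422]
tcp_rot: [-3.141, -0.145, -2.578]
ft_force: [-0.8, -0.2, 2.1]
grip_width: -0.0001
grasp_force: 0.6
```

```bash
python3 - <<'E'
from h import *
s=capture("side"); zoom(s,215,130,120,90,"d1")
E
```

```text
(no output)
```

View pics/d1.png

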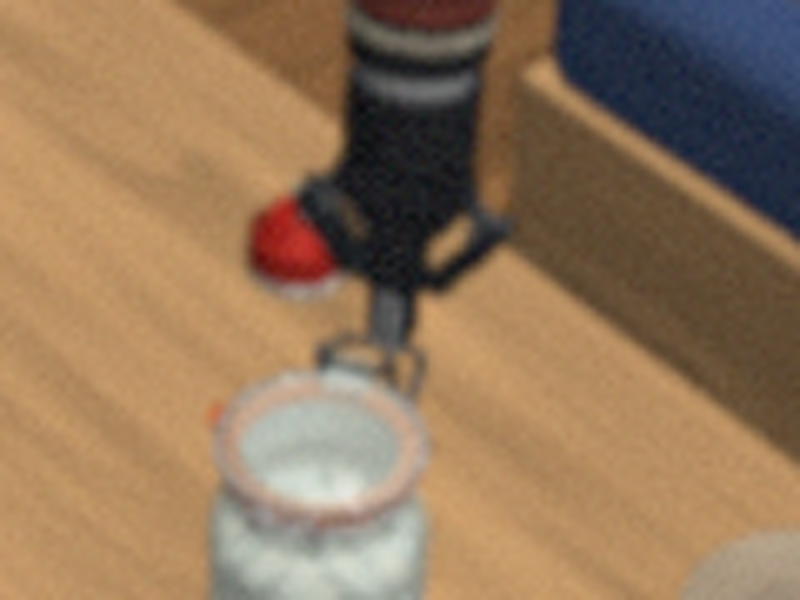

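```bash
python3 - <<'E'
from h import *
s=capture("side"); a,b,w=250,165,50
print([ (t,[(np.round(x["position"],1).tolist(),round(x["score"],2)) for x in spot_point(s,t)[:2]]) for t in("loop_bar","lid_seat","lever_bar","lever_pivot","jar","lid_hinge")])
f=cv2.resize(s["frame"][b:b+w,a:a+w,::-1],(400,400),interpolation=cv2.INTER_CUBIC); g=f.copy()
def ln(A,B,c):
    q=np.round((proj(s,np.array([J(A[0],A[2],A[1]),J(B[0],B[2],B[1])]))-[a-.5,b-.5])*8).astype(int); cv2.polylines(g,[q],False,c,1)
ln((.051,-.0175,.179),(.051,.0175,.179),(255,255,0)) # behind lip cyan
ln((.062,-.0175,.184),(.062,.0175,.184),(0,0,255)) # in front/red
ln((.056,-.012,.181),(.056,.012,.181),(0,255,0)) # lip top
l=1.2;A=.227+l
ln((.06+.062*np.sin(A),-.024,.148-.062*np.cos(A)),(.06+.062*np.sin(A),.024,.148-.062*np.cos(A)),(255,0,255))
q=np.round((proj(s,np.array([J(-.005+.055*np.cos(t),.178,.055*np.sin(t)) for t in np.linspace(0,6.3,50)]))-[a-.5,b-.5])*8).astype(int);cv2.polylines(g,[q],False,(0,128,255),1)
cv2.imwrite("pics/e.png",np.hstack([f,g]))
E
```

```text
[('loop_bar', [([267.5, 184.1], 0.43), ([258.8, 173.0], 0.4)]), ('lid_seat', [([268.7, 185.1], 0.86)]), ('lever_bar', [([269.7, 180.4], 0.56), ([259.6, 228.8], 0.54)]), ('lever_pivot', [([264.3, 191.5], 0.62)]), ('jar', [([260.2, 229.3], 0.89)]), ('lid_hinge', [([256.8, 207.7], 0.65)])]
```

View pics/e.png

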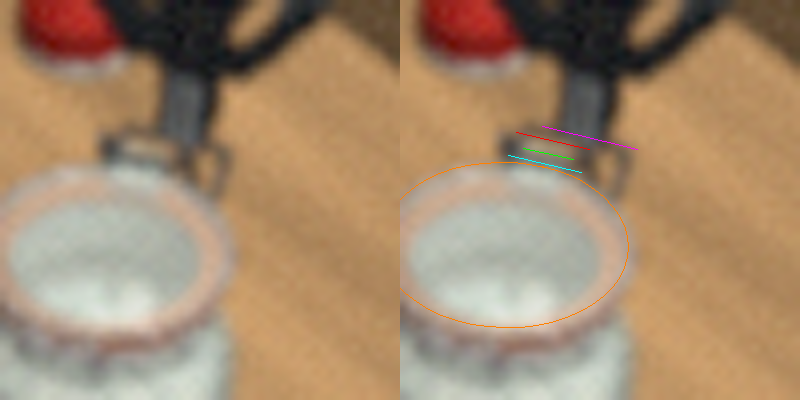

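The dark loop bar (left half, ~105,150 to 185,165) coincides with the predicted seat line, just behind the brighter lip. Continue pressing.

send_rows:
  commands:
    - [0,0,0.0062,0,5.73,0,0]
    - [0,0,0.0062,0,5.73,0,0]
    - [0,0,0.0062,0,5.73,0,0]

```text
t: 14.8
tcp_pos: [0.6242, 0.0072, 0.1253]
tcp_rot: [-3.14, -0.444, -2.578]
ft_force: [0.1, -0.3, 2.8]
grip_width: -0.0001
grasp_force: 1.1
```

send_rows:
  commands:
    - [0,0,0.0062,0,5.73,0,0]
    - [0,0,0.0062,0,5.73,0,0]

```text
t: 15.05
tcp_pos: [0.6193, 0.0042, 0.1143]
tcp_rot: [-3.139, -0.644, -2.578]
ft_force: [3.1, -0.9, 0.7]
grip_width: -0.0001
grasp_force: 0.8
```

send_rows:
  commands:
    - [0,0,0.0062,0,5.73,0,0]
    - [0,0,0.0061,0,2.07,0,0]
    - [0.0007,0,0.0062,0,0,0,0]

```text
t: 15.42
tcp_pos: [0.5919, -0.0071, 0.0909]
tcp_rot: [-3.132, -0.761, -2.576]
ft_force: [0.0, 0.2, 1.3]
grip_width: 0.0002
grasp_force: 0.0
```

```bash
python3 - <<'E'
from h import *
D=rot(.78); s=ctrl.read_state(); print(s["tcp_pos"],s["tcp_rot"],s["q"],s["ft_force"],s["t"])
e=rows([(np.array(s["tcp_pos"])-.05*R.from_euler('xyz',s["tcp_rot"]).apply([0,0,1]),R.from_euler('xyz',s["tcp_rot"]),2)])
E
```

```text
[ 0.59186692 -0.00707969  0.0909023 ] [-3.13236475 -0.76058212 -2.57570888] [-0.02904212  1.08092441  0.93512737  2.08800561 -0.40494317 -0.45752927] [0.01975224 0.18856078 1.27804468] 15.425
[[-0,-0,-0.025,0,0,0,0],[-0,-0,-0.025,0,0,0,0]] 2
```

send_rows:
  commands:
    - [0,0,-0.02,0,0,0,0]
    - [0,0,-0.03,0,0,0,0]
    - [0,0,-0.04,0,0,0,0]
    - [0,0,0,0,0,0,0]

```text
t: 15.92
tcp_pos: [0.6048, 0.0147, 0.1375]
tcp_rot: [-3.098, -0.701, -2.576]
ft_force: [1.1, 0.1, 0.1]
grip_width: 0.0001
grasp_force: 0.0
```

```bash
python3 - <<'E'
from h import *
s=capture("side"); t=capture("top"); 
o=[]
for q,(a,b) in ((s,(235,160)),(t,(245,145))): o.append(cv2.resize(q["frame"][b:b+60,a:a+60,::-1],(400,400),interpolation=cv2.INTER_CUBIC))
cv2.imwrite("pics/f.png",np.hstack(o))
for n in("loop_bar","lid_seat","lever_bar","lever_pivot","jar"):
    for q in(s,t): print(n,q["shot"],[(np.round(x["position"],1).tolist(),round(x["score"],2)) for x in spot_point(q,n)[:2]])
for l in (0,.5,1.2):
    m=model([*V,0,l,0]); print(l,proj(s,m["lever_bar"]),proj(t,m["lever_bar"]))
E
```

```text
loop_bar 13 [([335.2, 224.0], 0.49), ([267.3, 182.7], 0.41)]
loop_bar 14 [([274.1, 177.2], 0.57)]
lid_seat 13 [([268.6, 185.4], 0.82)]
lid_seat 14 [([274.2, 175.1], 0.78)]
lever_bar 13 [([255.9, 209.4], 0.17)]
lever_bar 14 [([269.6, 176.4], 0.58), ([136.6, 200.3], 0.21)]
lever_pivot 13 [([264.6, 192.6], 0.93)]
lever_pivot 14 [([267.9, 172.4], 0.76)]
jar 13 [([258.5, 230.6], 0.85), ([265.0, 192.8], 0.23)]
jar 14 [([275.0, 193.3], 0.56)]
0 [[268.83351537 199.44966056]] [[265.89050519 172.79517949]]
0.5 [[271.17957722 192.26207548]] [[261.79177407 165.99270126]]
1.2 [[273.13828816 181.65508386]] [[258.80516127 159.77919361]]
```

View pics/f.png

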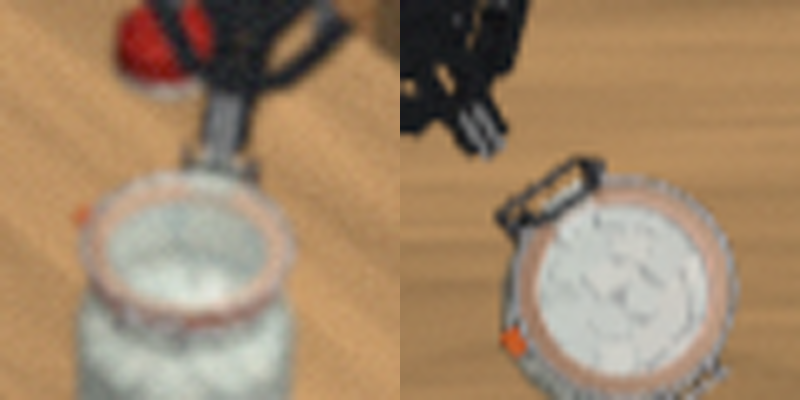

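The top view shows the loop bar behind the lip, the lever flat against the jar (bar at crop ~540,185, where home predicts it) and the gripper clear. I'll hand in the job.

```bash
python3 -c "
from h import *
print(close_job())"
```

```text
the job is handed in; nothing more can be done
None
```

The jar is closed and the job is handed in: in the last pictures the lid is down, the loop's bar sits behind the lip and the lever lies home against the jar, with the gripper clear. The hand-in returned no verdict, so whether it passed isn't confirmed.

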